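# Collect the wine corks in the narrow-necked jar

### The arm

A 7-joint arm with a two-finger parallel gripper is mounted at the origin on a cart in front of the work surface, level with it; the furniture and walls round the work are solid. World frame = base frame: x ahead of the robot, y to its left, z up, the work surface at z = 0. Lengths are in mm, angles in rad, forces in N, time in s.
With the tool pointing down it reaches from about 425 to 825 mm from the base axis. Payload 3.6 kg.
Tool frame: the origin (TCP) lies at the very end of the fingers, on their centre line; the grasp point (between the pads) lies tcp_to_grasp behind it (tcp_to_grasp is the distance from the TCP to the grasp point, in mm); z points along the fingers, y is the line along which they close (so a half turn about z gives the same grasp; the last joint's range is limited). The gripper opens to 93 mm and grips with 3 to 60 N. Pads are 15 mm wide; open, the fingers measure 128 mm over their backs; the gripper's body (75 mm by 188 mm) begins 65 mm behind the grasp point.
Start: joints at [1.117, 0.615, -0.013, 1.423, 0.008, 1.103, -0.04], TCP at [269.081, -591.656, 218.64] pointing down, gripper open.
Joint ranges: [-3.12, 3.12], [-0.3, 2.06], [-1.34, 1.32], [0.26, 2.42], [-1.36, 4.5], [0.01, 1.98], [-2.84, 2.84]. Speed limits (rad/s): [2.79, 2.79, 3.14, 3.14, 3.14, 3.14, 3.14].

### API

Orientations are given as a rotation vector (axis times angle).
In Python, from cell import * gives the robot as it stands.
- The arm moves only by the shell command python3 -m creep 'ROWS' [FORCE]. ROWS is JSON, a list of rows, each an object with "delta_pos": the shift along the tool's x, y, z normalised to -1 to 1, where 1 is 500 mm, a list of three; "rot": the turn, a rotation vector about the tool's x, y, z normalised to -1 to 1, where 1 is 0.5 rad, a list of three; "hand": the opening, from 0 (shut) to 1 (fully open). A call has 1 to 5 rows; each row shifts and turns the commanded pose from where the row before left it, along the tool's axes as they then stand; what a row does not reach is not made up. A row lasts 1/12 s, in which the tool goes at most 41.7 mm and 7.16 degrees, less where a joint would pass 70% of its speed; a pose out of reach is approached as far as the arm can. A call with a number of a shift or a turn outside -1 to 1 is refused whole. A call with a gripper value outside its range is refused whole. The fingers move at their own pace and stop on an object; FORCE is the grip in N (left out, the last holds). Time passes only in rows, so rows that do not move let the fingers close. It gives the time, the measured TCP pose, the force, the opening and the grip force at its end, in the units of the state.
- observe(): the state, without advancing time (a new reading comes with each control period).
- read_camera(name): name is "scene" or "top"; returns (picture, depth): 480x640x3 uint8, red, green, blue; 480x640 float32, mm along the optical axis (not along the pixel's ray), 0 where there is no reading.
- get_calibration(name): a dict with "fx", "fy", "cx", "cy" (pixels), "rvec" (rotation vector, rad) and "tvec" (3), from world to camera coordinates, as OpenCV has them. Camera axes: x right, y down, z forward; pixel columns grow to the right and rows downward; lengths in mm; the calibration is good to about 2 mm. A picture is of the moment at which its call begins. get_calibration takes no time and is no camera call.
- sign_off(): hands the job in; it is judged then, once.
The state is a dict: "time_s": time; "joint_positions": joint angles; "joint_vel": joint speeds; "tau": joint torques, N m; "tool_pos": TCP position; "tool_rot": TCP orientation; "force": force on the tool from outside, world axes, zero at the start; "ft_torque": the same for the moment, N m; "opening": finger opening in mm; "gripper_force": force on a finger pad.
Only numpy, scipy, OpenCV 4.12 (cv2) and the standard library are available. Lean on these libraries where they do the work, as an engineer would, in place of code of your own. Each camera call takes 0.05 s, during which the arm holds its last target. There are 200 camera calls.

### The job

Add the three wine corks standing on the worktop to the cork jar: feed them one at a time through its narrow neck so that all three end up right down inside the jar. Leave the jar standing upright where it is, and do not disturb the mug or the kitchen timer.

Things in the scene. Friction and masses are not known exactly. Their poses are not given: they have to be found in the camera images.
- jar: the cork jar: clear glass, 112 mm in diameter, 164 mm tall, wide belly up to 85 mm, sloping shoulder, slim neck (49 mm outside) from 118 mm up, dark wooden collar (60 mm outside) round the mouth from 138 mm up. Stands loose on the worktop, about 0.9 kg, empty; inner floor 7 mm above the underside. Origin: centre of the underside, z up along its axis
- jar_mouth (a point): centre of the jar's round mouth, level with the top of the wooden collar, 164 mm above the worktop. The opening is 39 mm in diameter, the same all the way down the neck: too narrow for gripper fingers, wide enough for one cork held upright
- cork_a: a wine cork with a dark red stain on its top end, cylinder 24 mm in diameter and 44 mm long, about 16 g, standing on end on the worktop, well apart from the others. Origin: centre of its lower end; z along its axis, up
- cork_a_mid (a point): the middle of that cork, 22 mm above its lower end
- cork_b: a wine cork with a dark red stain on its top end, cylinder 24 mm in diameter and 44 mm long, about 16 g, standing on end on the worktop, well apart from the others. Origin: centre of its lower end; z along its axis, up
- cork_b_mid (a point): the middle of that cork, 22 mm above its lower end
- cork_c: a wine cork with a dark red stain on its top end, cylinder 24 mm in diameter and 44 mm long, about 16 g, standing on end on the worktop, well apart from the others. Origin: centre of its lower end; z along its axis, up
- cork_c_mid (a point): the middle of that cork, 22 mm above its lower end
- mug_1: a small white mug with coffee, 62 mm wide (88 mm with its handle), 50 mm high, standing on the worktop; a bystander. Origin: middle of its underside
- kitchen_timer: a round red kitchen timer, 66 mm in diameter, 69 mm high, on the worktop; a bystander. Origin: centre of its underside

How it is judged (in metres and radians):
On the way, in this order (a step that is already met when the one before it is completed fails the run):
1. one cork is down in the jar (((z of cork_a_mid in the frame of jar between 0.005 and 0.13 m and horizontal distance between cork_a_mid and jar below 0.05 m) or (z of cork_b_mid in the frame of jar between 0.005 and 0.13 m and horizontal distance between cork_b_mid and jar below 0.05 m) or (z of cork_c_mid in the frame of jar between 0.005 and 0.13 m and horizontal distance between cork_c_mid and jar below 0.05 m))), for 0.2 s.
2. then a second cork is down in the jar with it ((((z of cork_a_mid in the frame of jar between 0.005 and 0.13 m and horizontal distance between cork_a_mid and jar below 0.05 m) and (z of cork_b_mid in the frame of jar between 0.005 and 0.13 m and horizontal distance between cork_b_mid and jar below 0.05 m)) or ((z of cork_a_mid in the frame of jar between 0.005 and 0.13 m and horizontal distance between cork_a_mid and jar below 0.05 m) and (z of cork_c_mid in the frame of jar between 0.005 and 0.13 m and horizontal distance between cork_c_mid and jar below 0.05 m)) or ((z of cork_b_mid in the frame of jar between 0.005 and 0.13 m and horizontal distance between cork_b_mid and jar below 0.05 m) and (z of cork_c_mid in the frame of jar between 0.005 and 0.13 m and horizontal distance between cork_c_mid and jar below 0.05 m)))), for 0.2 s.
3. then all three corks are down in the jar (z of cork_a_mid in the frame of jar between 0.005 and 0.13 m and horizontal distance between each of cork_a_mid, cork_b_mid, cork_c_mid and jar below 0.05 m and z of cork_b_mid in the frame of jar between 0.005 and 0.13 m and z of cork_c_mid in the frame of jar between 0.005 and 0.13 m), for 0.2 s.
At the end, for the whole second after the job is handed in: All three corks are down inside the jar (the middle of each less than 130 mm above the jar's underside and within 50 mm of its axis); the jar stands still and upright (within 0.1 rad) (all of step 3 and angle between jar's own z axis and vertical below 0.1 rad and linear speed of jar below 0.03 m/s); the robot touches nothing.
It fails at once if the jar is tipped more than 0.35 rad (angle between jar's own z axis and vertical above 0.35 rad).
It fails at once if the jar is shifted or lifted more than 40 mm from where it stood (distance of jar from where it was at the start of the episode above 0.04 m).
It fails at once if the mug is shifted more than 30 mm (distance of mug_1 from where it was at the start of the episode above 0.03 m).
It fails at once if the kitchen timer is shifted more than 30 mm (distance of kitchen_timer from where it was at the start of the episode above 0.03 m).
It also fails if it takes over 69 s, if anything falls off the work surface, if the arm or the gripper's body presses on something with over 40 N, if the wrist force passes 120 N, or if a joint passes its speed limit or range.

## Working session

There is one attempt and no reset: what is moved stays moved. The work goes in short steps, Python scripts to look and compute and a shell command to move; the robot and the scene stay as the last step left them, time stands still between calls to the robot, and variables do not carry over. Pictures are saved under pics/ and viewed, at most 10 in all, crops included, and the job is handed in when it is done.

```bash
mkdir -p pics; ls
python3 - <<'E'
from cell import *
import cv2,numpy as np
s=observe();print({k:np.round(v,3).tolist() for k,v in s.items()})
try: print(tcp_to_grasp)
except Exception as e: print(e)
for n in ("scene","top"):
    p,d=read_camera(n);np.savez(f"{n}.npz",p=p,d=d);cv2.imwrite(f"pics/{n}0.png",p[:,:,::-1]);print(n,get_calibration(n))
E
```

```text
pics
{'time_s': 0.0, 'joint_positions': [1.118, 0.616, -0.013, 1.425, 0.008, 1.103, -0.04], 'joint_vel': [0.001, -0.002, -0.001, 0.002, -0.001, 0.001, -0.0], 'tau': [-0.0, -45.893, 0.209, -16.574, -0.061, 0.02, 0.0], 'tool_pos': [268.76, -590.973, 217.52], 'tool_rot': [-3.068, -0.665, 0.001], 'force': [0.654, 0.545, 0.277], 'ft_torque': [-0.006, -0.008, -0.042], 'gripper_force': 0.0, 'opening': 93.114}
18.8
scene {'fx': 536.5922421741514, 'fy': 536.5922421741514, 'cx': 319.6350139638064, 'cy': 237.09457399803296, 'rvec': array([ 1.82176505, -0.98793791,  0.64028293]), 'tvec': array([-284.89956092,  349.97659709,  820.99526095])}
top {'fx': 466.07910034015373, 'fy': 466.07910034015373, 'cx': 312.4011451236452, 'cy': 240.7657876224732, 'rvec': array([ 2.21799961, -2.16576827,  0.09394809]), 'tvec': array([  18.39897228,  591.37739303, 1205.03849445])}
```

View pics/scene0.png

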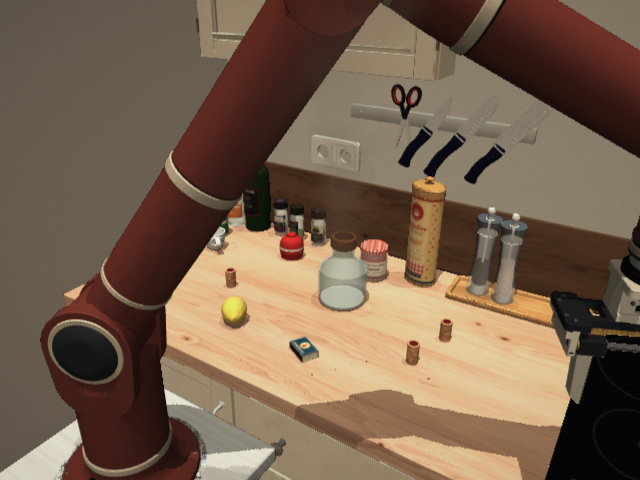

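View pics/top0.png

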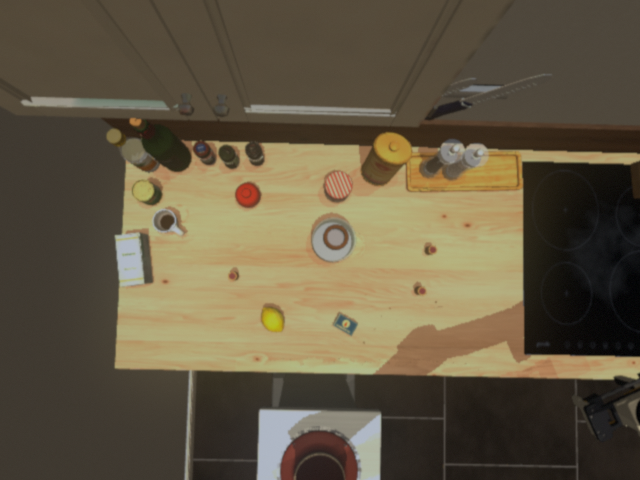

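The scene view shows corks at (231,277), (446,330) and (413,352), with the jar mouth at (343,240). In the top view the corks are at (234,274), (431,249) and (420,290), and the jar collar is at about (336,237).

```bash
cat > h.py <<'E'
import numpy as np,cv2
from cell import *
def world(n,d):
    c=get_calibration(n);R=cv2.Rodrigues(c["rvec"])[0]
    v,u=np.mgrid[:480,:640]
    P=np.stack([(u-c["cx"])/c["fx"]*d,(v-c["cy"])/c["fy"]*d,d],-1)
    return (P-np.array(c["tvec"]))@R
def cluster(W,d,uv,r,zlo,zhi):
    u,v=uv;s=np.s_[v-r:v+r+1,u-r:u+r+1]
    w=W[s][(d[s]>0)];return w[(w[:,2]>zlo)&(w[:,2]<zhi)]
E
python3 - <<'E'
from h import *
S={"scene":{"c1":(231,277),"c2":(446,330),"c3":(413,352),"jar":(343,240)},"top":{"c1":(234,274),"c2":(431,249),"c3":(420,290),"jar":(336,237)}}
for n in S:
    z=np.load(n+".npz");d=z["d"];W=world(n,d)
    for k,uv in S[n].items():
        if k=="jar": w=cluster(W,d,uv,18,145,180)
        else: w=cluster(W,d,uv,14,15,60)
        if not len(w): print(n,k,"none");continue
        top=np.percentile(w[:,2],95); t=w[w[:,2]>top-6]
        print(n,k,len(w),"ztop",round(top,1),"n",len(t),"mean",t.mean(0).round(1),"mid",((t.min(0)+t.max(0))/2).round(1),"ext",np.ptp(t,axis=0).round(1))
    if n=="top":
        for k,uv,a,b in (("mug",(166,222),20,60),("timer",(247,195),30,80),("jarbody",(332,240),20,160),("redjar",(338,185),30,200),("tin",(388,155),100,400),("tall",(470,158),50,300)):
            w=cluster(W,d,uv,26,a,b);print(k,len(w),np.percentile(w,[2,98],axis=0).round(0).tolist())
# triangulation of seed pixels
def ray(n):
    c=get_calibration(n);R=cv2.Rodrigues(c["rvec"])[0];K=np.array([[c["fx"],0,c["cx"]],[0,c["fy"],c["cy"]],[0,0,1]]);return K@np.c_[R,c["tvec"]]
# ellipse of mouth/cork dark tops: enlarge crops
ims=[]
for n in S:
    p=np.load(n+".npz")["p"][:,:,::-1]
    ims.append(np.hstack([cv2.resize(p[v-20:v+20,u-20:u+20],(200,200),interpolation=0) for u,v in S[n].values()]))
cv2.imwrite("pics/crops.png",np.vstack(ims))
E
```

```text
scene c1 142 ztop 45.3 n 52 mean [490.6 233.2  43.5] mid [492.3 232.8  42.9] ext [29.2 23.3  6.4]
scene c2 189 ztop 44.9 n 80 mean [ 570.8 -280.6   43. ] mid [ 571.3 -279.9   43.1] ext [25.6 23.1  8.1]
scene c3 215 ztop 44.9 n 92 mean [ 464.2 -254.6   42.9] mid [ 464.4 -254.2   42.8] ext [27.2 22.4  7.6]
scene jar 426 ztop 164.6 n 195 mean [586.9 -23.1 162.6] mid [588.4 -21.5 162. ] ext [60.9 58.8  6.7]
top c1 79 ztop 47.5 n 56 mean [496.2 236.4  44.6] mid [496.2 236.6  45.2] ext [20.6 21.4  7.5]
top c2 80 ztop 46.1 n 52 mean [ 575.5 -277.6   43. ] mid [ 575.4 -277.6   44.3] ext [20.9 21.2  8.4]
top c3 87 ztop 46.8 n 47 mean [ 467.5 -250.7   44.3] mid [ 469.  -250.6   45.6] ext [20.6 23.6  9.3]
top jar 294 ztop 165.5 n 247 mean [592.1 -19.4 163.1] mid [592.2 -19.3 163.6] ext [58.4 58.5  8. ]
mug 483 [[564.0, 371.0, 21.0], [692.0, 469.0, 58.0]]
timer 496 [[677.0, 176.0, 35.0], [735.0, 233.0, 70.0]]
jarbody 1148 [[540.0, -70.0, 65.0], [644.0, 32.0, 157.0]]
redjar 715 [[696.0, -94.0, 36.0], [781.0, 4.0, 92.0]]
tin 1784 [[747.0, -196.0, 105.0], [859.0, -93.0, 268.0]]
tall 1712 [[764.0, -418.0, 55.0], [859.0, -265.0, 222.0]]
```

View pics/crops.png

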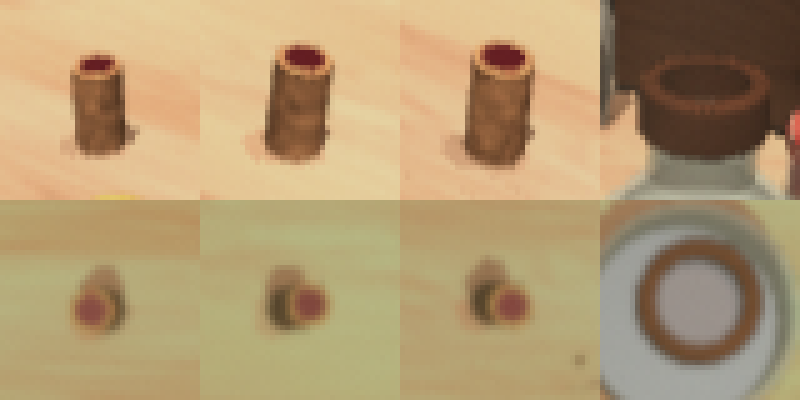

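The crops show all three corks upright with stained tops, and the jar mouth open. The heights agree with the text (45 and 164 mm). The two views differ by about 4 mm, so I'll use their mean. First I'll turn the tool to yaw 0, which makes tool x world x and tool y world -y.

```bash
python3 -m creep '[{"delta_pos":[0,0,0],"rot":[0,0,0.2135],"hand":0.6},{"delta_pos":[0,0,0],"rot":[0,0,0.2135],"hand":0.6},{"delta_pos":[0,0,0],"rot":[0,0,0.2135],"hand":0.6},{"delta_pos":[0,0,0],"rot":[0,0,0.2135],"hand":0.6}]' 20
```

```text
time_s: 0.43
tool_pos: [268.9, -591.2, 218.0]
tool_rot: [-3.14, 0.009, 0.001]
force: [-0.3, -0.3, -0.3]
opening: 71.2
gripper_force: 0.0
```

```bash
python3 -m creep '[{"delta_pos":[0.0395,-0.0678,0],"rot":[0,0,0],"hand":0.6},{"delta_pos":[0.0395,-0.0678,0],"rot":[0,0,0],"hand":0.6},{"delta_pos":[0.0395,-0.0678,0],"rot":[0,0,0],"hand":0.6},{"delta_pos":[0.0395,-0.0678,0],"rot":[0,0,0],"hand":0.6},{"delta_pos":[0.0395,-0.0678,0],"rot":[0,0,0],"hand":0.6}]'; python3 -m creep '[{"delta_pos":[0.0395,-0.0678,0],"rot":[0,0,0],"hand":0.6},{"delta_pos":[0.0395,-0.0678,0],"rot":[0,0,0],"hand":0.6},{"delta_pos":[0.0395,-0.0678,0],"rot":[0,0,0],"hand":0.6},{"delta_pos":[0.0395,-0.0678,0],"rot":[0,0,0],"hand":0.6},{"delta_pos":[0.0395,-0.0678,0],"rot":[0,0,0],"hand":0.6}]'; python3 -m creep '[{"delta_pos":[0,0,0],"rot":[0,0,0],"hand":0.6},{"delta_pos":[0,0,0],"rot":[0,0,0],"hand":0.6}]'
```

```text
time_s: 0.85
tool_pos: [368.3, -420.2, 218.2]
tool_rot: [-3.141, 0.001, 0.001]
force: [1.8, -0.4, 0.9]
opening: 55.9
gripper_force: 0.0
time_s: 1.27
tool_pos: [467.0, -250.7, 218.4]
tool_rot: [-3.141, 0.0, 0.001]
force: [0.5, 0.2, 0.1]
opening: 55.8
gripper_force: 0.0
time_s: 1.43
tool_pos: [468.0, -249.4, 218.3]
tool_rot: [-3.14, -0.011, 0.0]
force: [-0.3, 0.1, 0.6]
opening: 56.0
gripper_force: 0.0
```

```bash
python3 -m creep '[{"delta_pos":[-0.003,0.005,0.07],"rot":[0,0,0],"hand":0.6},{"delta_pos":[0,0,0.07],"rot":[0,0,0],"hand":0.6},{"delta_pos":[0,0,0.07],"rot":[0,0,0],"hand":0.6},{"delta_pos":[0,0,0.07],"rot":[0,0,0],"hand":0.6},{"delta_pos":[0,0,0.05],"rot":[0,0,0],"hand":0.6}]'; python3 -m creep '[{"delta_pos":[0,0,0.04],"rot":[0,0,0],"hand":0.6},{"delta_pos":[0,0,0.024],"rot":[0,0,0],"hand":0.6},{"delta_pos":[0,0,0],"rot":[0,0,0],"hand":0.6},{"delta_pos":[0,0,0],"rot":[0,0,0],"hand":0.6}]'
python3 - <<'E'
from h import *
ims=[]
for n,uv in (("scene",(413,340)),("top",(420,285))):
    p,d=read_camera(n);u,v=uv;ims.append(cv2.resize(p[v-40:v+40,u-40:u+40,::-1],(400,400),interpolation=0))
cv2.imwrite("pics/g1.png",np.hstack(ims))
E
```

```text
time_s: 1.85
tool_pos: [462.6, -256.6, 50.9]
tool_rot: [-3.141, 0.005, 0.006]
force: [0.3, -0.2, 0.5]
opening: 56.0
gripper_force: 0.0
time_s: 2.18
tool_pos: [463.9, -256.6, 21.1]
tool_rot: [3.141, -0.004, -0.003]
force: [0.7, -0.2, 0.0]
opening: 55.9
gripper_force: 0.0
```

View pics/g1.png

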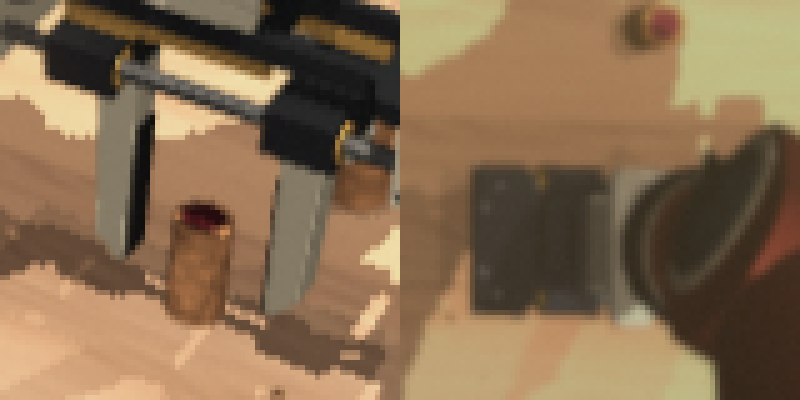

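The scene crop shows the cork between the fingers and slightly toward +y, and the tool reads 3–4 mm off. I'll correct that and then grip.

```bash
python3 -m creep '[{"delta_pos":[0.006,-0.008,0],"rot":[0,0,0],"hand":0.6},{"delta_pos":[0,0,0],"rot":[0,0,0],"hand":0.1},{"delta_pos":[0,0,0],"rot":[0,0,0],"hand":0.1},{"delta_pos":[0,0,0],"rot":[0,0,0],"hand":0.1},{"delta_pos":[0,0,0],"rot":[0,0,0],"hand":0.1}]' 20;  python3 -m creep '[{"delta_pos":[0,0,0],"rot":[0,0,0],"hand":0.1},{"delta_pos":[0,0,0],"rot":[0,0,0],"hand":0.1},{"delta_pos":[0,0,0],"rot":[0,0,0],"hand":0.1}]'
```

```text
time_s: 2.7
tool_pos: [468.3, -251.2, 22.0]
tool_rot: [3.141, 0.0, 0.001]
force: [-0.0, -0.2, 0.1]
opening: 33.6
gripper_force: 0.0
time_s: 2.95
tool_pos: [468.2, -251.3, 21.8]
tool_rot: [3.141, -0.0, 0.0]
force: [-1.2, -0.1, 1.1]
opening: 23.9
gripper_force: 20.0
```

```bash
python3 -m creep '[{"delta_pos":[0,0,-0.06],"rot":[0,0,0],"hand":0.1},{"delta_pos":[0,0,-0.08],"rot":[0,0,0],"hand":0.1},{"delta_pos":[0,0,-0.08],"rot":[0,0,0],"hand":0.1},{"delta_pos":[0,0,-0.08],"rot":[0,0,0],"hand":0.1},{"delta_pos":[0,0,-0.08],"rot":[0,0,0],"hand":0.1}]'; python3 -m creep '[{"delta_pos":[0.0347,-0.0658,0],"rot":[0,0,0],"hand":0.1},{"delta_pos":[0.0347,-0.0658,0],"rot":[0,0,0],"hand":0.1},{"delta_pos":[0.0347,-0.0658,0],"rot":[0,0,0],"hand":0.1},{"delta_pos":[0.0347,-0.0658,0],"rot":[0,0,0],"hand":0.1},{"delta_pos":[0.0347,-0.0658,0],"rot":[0,0,0],"hand":0.1}]'; python3 -m creep '[{"delta_pos":[0.0347,-0.0658,0],"rot":[0,0,0],"hand":0.1},{"delta_pos":[0.0347,-0.0658,0],"rot":[0,0,0],"hand":0.1},{"delta_pos":[0,0,0],"rot":[0,0,0],"hand":0.1},{"delta_pos":[0,0,0],"rot":[0,0,0],"hand":0.1},{"delta_pos":[0,0,0],"rot":[0,0,0],"hand":0.1}]'
python3 - <<'E'
from h import *
print(observe()["tool_pos"])
p,d=read_camera("scene");np.savez("s1.npz",p=p,d=d);W=world("scene",d)
u,v=343,225;cv2.imwrite("pics/j1.png",cv2.resize(p[v-50:v+50,u-50:u+50,::-1],(600,600),interpolation=0))
w=cluster(W,d,(343,240),18,145,168);t=w[w[:,2]>158];print("mouth",len(t),((t.min(0)+t.max(0))/2).round(1))
E
```

```text
time_s: 3.37
tool_pos: [467.5, -250.9, 213.5]
tool_rot: [-3.141, 0.0, 0.001]
force: [0.9, -0.3, 0.1]
opening: 24.0
gripper_force: 20.0
time_s: 3.78
tool_pos: [555.2, -85.1, 211.8]
tool_rot: [-3.141, 0.001, 0.0]
force: [0.5, -0.2, -0.7]
opening: 23.9
gripper_force: 20.0
time_s: 4.2
tool_pos: [589.0, -21.6, 211.2]
tool_rot: [3.141, -0.001, -0.002]
force: [0.3, -0.2, -0.6]
opening: 23.5
gripper_force: 20.0
[589.03804464 -21.63241948 211.21098175]
mouth 205 [589.3 -21.8 162.2]
```

View pics/j1.png

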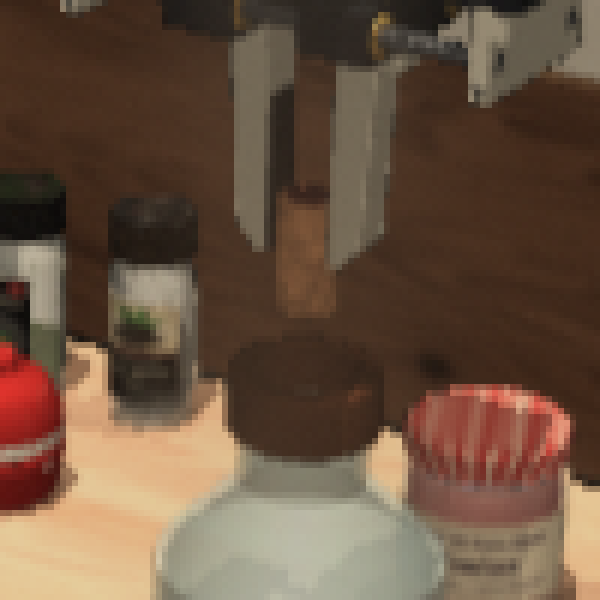

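The crop shows the cork upright in the fingers at about (344,217), above the collar at (344,240). Next I'll measure the cork relative to the collar in this one view, using circle fits.

```bash
cat >> h.py <<'E'
from scipy.optimize import least_squares
def circ(w,r,x0):
    f=lambda c:np.hypot(w[:,0]-c[0],w[:,1]-c[1])-r
    return least_squares(f,x0,loss="soft_l1",f_scale=1.0).x
def rel(n="scene",f=None):
    if f: z=np.load(f);p,d=z["p"],z["d"]
    else: p,d=read_camera(n)
    W=world(n,d);tp=np.array(observe()["tool_pos"])
    ok=(d>0)
    near=ok&(np.hypot(W[...,0]-590,W[...,1]+21)<42)
    c=W[near&(W[...,2]>142)&(W[...,2]<158)]
    m=circ(c,30,[590,-21])
    k=W[ok&(np.hypot(W[...,0]-tp[0],W[...,1]-tp[1])<17)&(W[...,2]>tp[2]-21)&(W[...,2]<tp[2]-2)]
    q=circ(k,12,tp[:2])
    allz=W[ok&(np.hypot(W[...,0]-tp[0],W[...,1]-tp[1])<17)&(W[...,2]>168)]
    print("collar",len(c),m.round(1),"cork",len(k),q.round(1),"lowest",np.percentile(allz[:,2],3).round(1),"cork-collar",(q-m).round(1),"tcp",tp.round(1))
E
python3 -c "
from h import *
rel(f='s1.npz'); rel()"
```

```text
collar 250 [590.  -21.2] cork 80 [588.2 -20.7] lowest 193.7 cork-collar [-1.8  0.5] tcp [588.9 -22.7 211.4]
collar 258 [590.2 -21.3] cork 83 [587.8 -21.7] lowest 193.2 cork-collar [-2.4 -0.5] tcp [588.9 -23.1 211.6]
```

```bash
python3 -m creep '[{"delta_pos":[0.004,0,0.02],"rot":[0,0,0],"hand":0.1},{"delta_pos":[0,0,0.025],"rot":[0,0,0],"hand":0.1},{"delta_pos":[0,0,0.025],"rot":[0,0,0],"hand":0.1},{"delta_pos":[0,0,0.012],"rot":[0,0,0],"hand":0.1},{"delta_pos":[0,0,0],"rot":[0,0,0],"hand":0.1}]'; python3 -m creep '[{"delta_pos":[0,0,0],"rot":[0,0,0],"hand":0.1}]'; python3 -c "
from h import *
rel()"
```

```text
time_s: 4.72
tool_pos: [590.1, -21.9, 168.7]
tool_rot: [3.141, -0.003, -0.006]
force: [0.1, 1.0, -0.5]
opening: 23.4
gripper_force: 20.0
time_s: 4.8
tool_pos: [591.4, -21.6, 170.4]
tool_rot: [3.141, -0.002, -0.001]
force: [1.0, -0.3, -0.0]
opening: 23.8
gripper_force: 20.0
collar 196 [591.5 -20.7] cork 41 [590.5 -20.9] lowest 170.4 cork-collar [-1.  -0.1] tcp [591.9 -21.4 171. ]
```

No contact force, so I'll release and rise, then check.

```bash
python3 -m creep '[{"delta_pos":[0,0,0],"rot":[0,0,0],"hand":0.6},{"delta_pos":[0,0,0],"rot":[0,0,0],"hand":0.6},{"delta_pos":[0,0,0],"rot":[0,0,0],"hand":0.6},{"delta_pos":[0,0,0],"rot":[0,0,0],"hand":0.6},{"delta_pos":[0,0,0],"rot":[0,0,0],"hand":0.6}]'; python3 -m creep '[{"delta_pos":[0,0,-0.04],"rot":[0,0,0],"hand":0.6},{"delta_pos":[0,0,-0.06],"rot":[0,0,0],"hand":0.6},{"delta_pos":[0,0,0],"rot":[0,0,0],"hand":0.6},{"delta_pos":[0,0,0],"rot":[0,0,0],"hand":0.6}]'
python3 - <<'E'
from h import *
p,d=read_camera("scene");u,v=343,250
cv2.imwrite("pics/r1.png",cv2.resize(p[v-75:v+75,u-75:u+75,::-1],(600,600),interpolation=0))
E
```

```text
time_s: 5.27
tool_pos: [591.8, -20.8, 171.0]
tool_rot: [-3.141, 0.0, -0.001]
force: [0.0, -0.3, 0.8]
opening: 51.8
gripper_force: 0.0
time_s: 5.6
tool_pos: [592.9, -20.9, 222.6]
tool_rot: [-3.142, 0.0, -0.007]
force: [-0.6, -0.1, -0.5]
opening: 55.4
gripper_force: 0.0
```

View pics/r1.png

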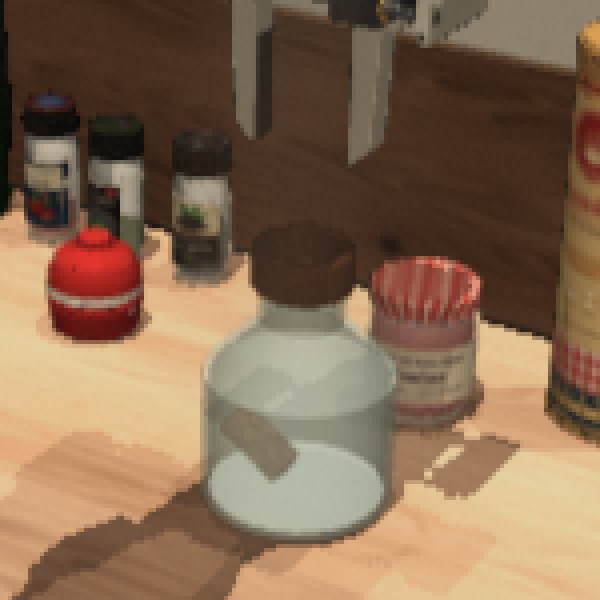

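The first cork is inside the jar, at crop (258,440). On to the second one at (573.4,-278.8).

```bash
python3 -m creep '[{"delta_pos":[-0.0053,0.0737,0],"rot":[0,0,0],"hand":0.6},{"delta_pos":[-0.0053,0.0737,0],"rot":[0,0,0],"hand":0.6},{"delta_pos":[-0.0053,0.0737,0],"rot":[0,0,0],"hand":0.6},{"delta_pos":[-0.0053,0.0737,0],"rot":[0,0,0],"hand":0.6},{"delta_pos":[-0.0053,0.0737,0],"rot":[0,0,0],"hand":0.6}]'; python3 -m creep '[{"delta_pos":[-0.0053,0.0737,0],"rot":[0,0,0],"hand":0.6},{"delta_pos":[-0.0053,0.0737,0],"rot":[0,0,0],"hand":0.6},{"delta_pos":[0,0,0.08],"rot":[0,0,0],"hand":0.6},{"delta_pos":[0,0,0.08],"rot":[0,0,0],"hand":0.6},{"delta_pos":[0,0,0.08],"rot":[0,0,0],"hand":0.6}]'; python3 -m creep '[{"delta_pos":[0,0,0],"rot":[0,0,0],"hand":0.6},{"delta_pos":[0,0,0],"rot":[0,0,0],"hand":0.6},{"delta_pos":[0,0,0],"rot":[0,0,0],"hand":0.6}]'
```

```text
time_s: 6.07
tool_pos: [577.1, -206.4, 219.2]
tool_rot: [-3.141, -0.0, 0.004]
force: [1.3, -0.2, -0.1]
opening: 55.6
gripper_force: 0.0
time_s: 6.48
tool_pos: [572.1, -279.8, 98.6]
tool_rot: [-3.141, 0.004, 0.0]
force: [0.8, 0.4, -1.7]
opening: 55.8
gripper_force: 0.0
time_s: 6.73
tool_pos: [574.2, -279.2, 102.1]
tool_rot: [3.141, 0.0, 0.003]
force: [0.1, -0.3, 0.1]
opening: 55.8
gripper_force: 0.0
```

```bash
python3 -m creep '[{"delta_pos":[-0.001,0,0.08],"rot":[0,0,0],"hand":0.6},{"delta_pos":[0,0,0.06],"rot":[0,0,0],"hand":0.6},{"delta_pos":[0,0,0.022],"rot":[0,0,0],"hand":0.6},{"delta_pos":[0,0,0],"rot":[0,0,0],"hand":0.6},{"delta_pos":[0,0,0],"rot":[0,0,0],"hand":0.1}]'; python3 -m creep '[{"delta_pos":[0,0,0],"rot":[0,0,0],"hand":0.1},{"delta_pos":[0,0,0],"rot":[0,0,0],"hand":0.1},{"delta_pos":[0,0,0],"rot":[0,0,0],"hand":0.1},{"delta_pos":[0,0,0],"rot":[0,0,0],"hand":0.1},{"delta_pos":[0,0,0],"rot":[0,0,0],"hand":0.1}]'; python3 -m creep '[{"delta_pos":[0,0,0],"rot":[0,0,0],"hand":0.1},{"delta_pos":[0,0,0],"rot":[0,0,0],"hand":0.1}]'
```

```text
time_s: 7.15
tool_pos: [574.1, -279.5, 21.8]
tool_rot: [3.14, -0.0, 0.005]
force: [-0.4, -0.3, 0.2]
opening: 52.5
gripper_force: 0.0
time_s: 7.57
tool_pos: [573.1, -279.2, 20.7]
tool_rot: [3.141, -0.0, 0.003]
force: [-0.2, -0.5, 3.9]
opening: 23.8
gripper_force: 20.0
time_s: 7.73
tool_pos: [573.1, -279.2, 20.7]
tool_rot: [3.141, -0.0, 0.002]
force: [-0.8, -0.3, 5.7]
opening: 23.8
gripper_force: 20.0
```

```bash
python3 -m creep '[{"delta_pos":[0,0,-0.07],"rot":[0,0,0],"hand":0.1},{"delta_pos":[0,0,-0.08],"rot":[0,0,0],"hand":0.1},{"delta_pos":[0,0,-0.08],"rot":[0,0,0],"hand":0.1},{"delta_pos":[0,0,-0.08],"rot":[0,0,0],"hand":0.1},{"delta_pos":[0,0,-0.08],"rot":[0,0,0],"hand":0.1}]'; python3 -m creep '[{"delta_pos":[0.005,-0.0737,0],"rot":[0,0,0],"hand":0.1},{"delta_pos":[0.005,-0.0737,0],"rot":[0,0,0],"hand":0.1},{"delta_pos":[0.005,-0.0737,0],"rot":[0,0,0],"hand":0.1},{"delta_pos":[0.005,-0.0737,0],"rot":[0,0,0],"hand":0.1},{"delta_pos":[0.005,-0.0737,0],"rot":[0,0,0],"hand":0.1}]'; python3 -m creep '[{"delta_pos":[0.005,-0.0737,0],"rot":[0,0,0],"hand":0.1},{"delta_pos":[0.005,-0.0737,0],"rot":[0,0,0],"hand":0.1},{"delta_pos":[0,0,0],"rot":[0,0,0],"hand":0.1},{"delta_pos":[0,0,0],"rot":[0,0,0],"hand":0.1},{"delta_pos":[0,0,0],"rot":[0,0,0],"hand":0.1}]'
python3 -c "
from h import *
rel();rel()"
```

```text
time_s: 8.15
tool_pos: [571.9, -278.6, 216.1]
tool_rot: [-3.141, 0.0, 0.002]
force: [1.1, -0.7, -0.4]
opening: 24.1
gripper_force: 20.0
time_s: 8.57
tool_pos: [584.5, -92.8, 214.4]
tool_rot: [-3.141, 0.001, 0.001]
force: [0.5, 0.2, -0.0]
opening: 23.5
gripper_force: 20.0
time_s: 8.98
tool_pos: [589.7, -21.6, 214.3]
tool_rot: [3.14, -0.001, -0.002]
force: [-0.5, -0.8, -0.1]
opening: 23.2
gripper_force: 20.0
collar 241 [590.2 -20.8] cork 82 [590.6 -20.9] lowest 197.7 cork-collar [ 0.5 -0.2] tcp [589.7 -22.8 214.4]
collar 247 [590.  -20.9] cork 79 [590.8 -22.2] lowest 197.4 cork-collar [ 0.9 -1.3] tcp [589.8 -23.3 214.4]
```

```bash
python3 -m creep '[{"delta_pos":[0,-0.002,0.025],"rot":[0,0,0],"hand":0.1},{"delta_pos":[0,0,0.03],"rot":[0,0,0],"hand":0.1},{"delta_pos":[0,0,0.022],"rot":[0,0,0],"hand":0.1},{"delta_pos":[0,0,0.012],"rot":[0,0,0],"hand":0.1},{"delta_pos":[0,0,0],"rot":[0,0,0],"hand":0.1}]'; python3 -m creep '[{"delta_pos":[0,0,0],"rot":[0,0,0],"hand":0.1}]'; python3 -c "
from h import *
rel()"
```

```text
time_s: 9.5
tool_pos: [589.0, -21.7, 168.7]
tool_rot: [3.141, -0.004, -0.005]
force: [-1.1, -0.0, -0.2]
opening: 23.5
gripper_force: 20.0
time_s: 9.58
tool_pos: [590.1, -21.1, 170.2]
tool_rot: [3.141, -0.003, -0.0]
force: [0.4, -0.4, -0.4]
opening: 23.3
gripper_force: 20.0
collar 192 [591.2 -20.4] cork 41 [590.9 -21.1] lowest 171.6 cork-collar [-0.3 -0.7] tcp [590.5 -20.8 170.7]
```

```bash
python3 -m creep '[{"delta_pos":[0,0,0],"rot":[0,0,0],"hand":0.6},{"delta_pos":[0,0,0],"rot":[0,0,0],"hand":0.6},{"delta_pos":[0,0,0],"rot":[0,0,0],"hand":0.6},{"delta_pos":[0,0,0],"rot":[0,0,0],"hand":0.6},{"delta_pos":[0,0,0],"rot":[0,0,0],"hand":0.6}]'; python3 -m creep '[{"delta_pos":[0,0,-0.04],"rot":[0,0,0],"hand":0.6},{"delta_pos":[0,0,-0.06],"rot":[0,0,0],"hand":0.6},{"delta_pos":[0,0,0],"rot":[0,0,0],"hand":0.6},{"delta_pos":[0,0,0],"rot":[0,0,0],"hand":0.6}]'
python3 - <<'E'
from h import *
p,d=read_camera("scene");np.savez("s2.npz",p=p,d=d);u,v=290,270
cv2.imwrite("pics/r2.png",cv2.resize(p[v-75:v+75,u-100:u+100,::-1],(800,600),interpolation=0))
E
```

```text
time_s: 10.05
tool_pos: [590.2, -19.8, 170.5]
tool_rot: [-3.142, -0.0, -0.001]
force: [0.2, 0.7, -0.5]
opening: 52.0
gripper_force: 0.0
time_s: 10.38
tool_pos: [591.3, -19.9, 222.1]
tool_rot: [-3.142, 0.0, -0.007]
force: [0.2, -0.1, 0.2]
opening: 55.8
gripper_force: 0.0
```

View pics/r2.png

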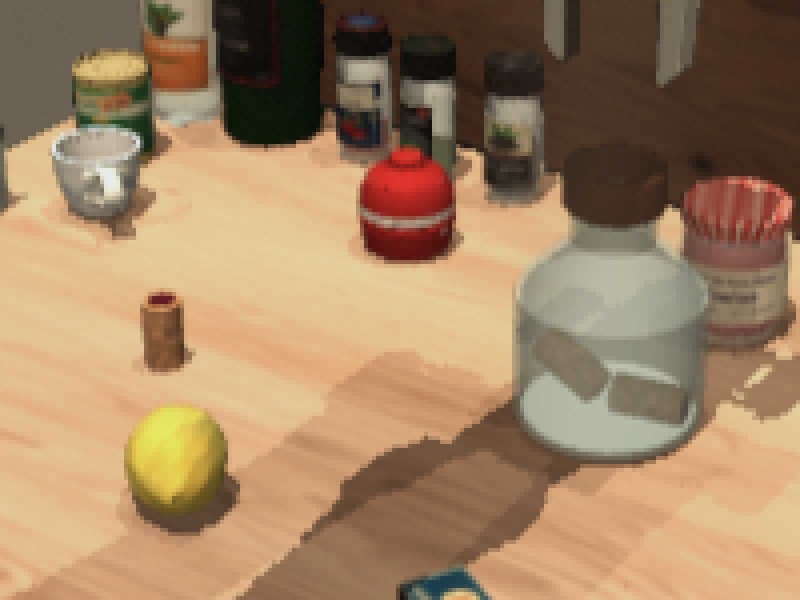

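Two corks are in the jar, and the third stands at crop (162,330) with the lemon well clear of the approach. On to it at (494,234.8).

```bash
python3 -m creep '[{"delta_pos":[-0.0277,-0.073,0],"rot":[0,0,0],"hand":0.6},{"delta_pos":[-0.0277,-0.073,0],"rot":[0,0,0],"hand":0.6},{"delta_pos":[-0.0277,-0.073,0],"rot":[0,0,0],"hand":0.6},{"delta_pos":[-0.0277,-0.073,0],"rot":[0,0,0],"hand":0.6},{"delta_pos":[-0.0277,-0.073,0],"rot":[0,0,0],"hand":0.6}]'; python3 -m creep '[{"delta_pos":[-0.0277,-0.073,0],"rot":[0,0,0],"hand":0.6},{"delta_pos":[-0.0277,-0.073,0],"rot":[0,0,0],"hand":0.6},{"delta_pos":[0,0,0.08],"rot":[0,0,0],"hand":0.6},{"delta_pos":[0,0,0.08],"rot":[0,0,0],"hand":0.6},{"delta_pos":[0,0,0.08],"rot":[0,0,0],"hand":0.6}]'; python3 -m creep '[{"delta_pos":[0,0,0],"rot":[0,0,0],"hand":0.6},{"delta_pos":[0,0,0],"rot":[0,0,0],"hand":0.6},{"delta_pos":[0,0,0],"rot":[0,0,0],"hand":0.6}]'
```

```text
time_s: 10.85
tool_pos: [519.1, 163.9, 218.9]
tool_rot: [3.141, -0.001, -0.004]
force: [1.1, 0.8, -0.3]
opening: 56.0
gripper_force: 0.0
time_s: 11.27
tool_pos: [492.2, 236.7, 98.5]
tool_rot: [-3.141, -0.004, -0.0]
force: [0.8, 0.5, 0.4]
opening: 55.7
gripper_force: 0.0
time_s: 11.52
tool_pos: [494.2, 235.8, 101.4]
tool_rot: [-3.141, 0.001, -0.003]
force: [-0.1, -0.1, 1.3]
opening: 55.4
gripper_force: 0.0
```

```bash
python3 -m creep '[{"delta_pos":[0,0,0.08],"rot":[0,0,0],"hand":0.6},{"delta_pos":[0,0,0.06],"rot":[0,0,0],"hand":0.6},{"delta_pos":[0,0,0.021],"rot":[0,0,0],"hand":0.6},{"delta_pos":[0,0,0],"rot":[0,0,0],"hand":0.6},{"delta_pos":[0,0,0],"rot":[0,0,0],"hand":0.1}]'; python3 -m creep '[{"delta_pos":[0,0,0],"rot":[0,0,0],"hand":0.1},{"delta_pos":[0,0,0],"rot":[0,0,0],"hand":0.1},{"delta_pos":[0,0,0],"rot":[0,0,0],"hand":0.1},{"delta_pos":[0,0,0],"rot":[0,0,0],"hand":0.1},{"delta_pos":[0,0,0],"rot":[0,0,0],"hand":0.1}]'; python3 -m creep '[{"delta_pos":[0,0,0],"rot":[0,0,0],"hand":0.1},{"delta_pos":[0,0,0],"rot":[0,0,0],"hand":0.1}]'
```

```text
time_s: 11.93
tool_pos: [494.7, 236.2, 21.5]
tool_rot: [-3.14, 0.001, -0.005]
force: [0.7, 1.3, 0.2]
opening: 52.4
gripper_force: 0.0
time_s: 12.35
tool_pos: [493.7, 235.9, 20.5]
tool_rot: [-3.141, 0.0, -0.002]
force: [0.1, -0.4, 3.4]
opening: 23.5
gripper_force: 20.0
time_s: 12.52
tool_pos: [493.7, 235.8, 20.5]
tool_rot: [-3.141, 0.0, -0.002]
force: [0.0, -0.5, 5.1]
opening: 23.5
gripper_force: 20.0
```

```bash
python3 -m creep '[{"delta_pos":[0,0,-0.07],"rot":[0,0,0],"hand":0.1},{"delta_pos":[0,0,-0.08],"rot":[0,0,0],"hand":0.1},{"delta_pos":[0,0,-0.08],"rot":[0,0,0],"hand":0.1},{"delta_pos":[0,0,-0.08],"rot":[0,0,0],"hand":0.1},{"delta_pos":[0,0,-0.08],"rot":[0,0,0],"hand":0.1}]'; python3 -m creep '[{"delta_pos":[0.0276,0.0735,0],"rot":[0,0,0],"hand":0.1},{"delta_pos":[0.0276,0.0735,0],"rot":[0,0,0],"hand":0.1},{"delta_pos":[0.0276,0.0735,0],"rot":[0,0,0],"hand":0.1},{"delta_pos":[0.0276,0.0735,0],"rot":[0,0,0],"hand":0.1},{"delta_pos":[0.0276,0.0735,0],"rot":[0,0,0],"hand":0.1}]'; python3 -m creep '[{"delta_pos":[0.0276,0.0735,0],"rot":[0,0,0],"hand":0.1},{"delta_pos":[0.0276,0.0735,0],"rot":[0,0,0],"hand":0.1},{"delta_pos":[0,0,0],"rot":[0,0,0],"hand":0.1},{"delta_pos":[0,0,0],"rot":[0,0,0],"hand":0.1},{"delta_pos":[0,0,0],"rot":[0,0,0],"hand":0.1}]'
python3 -c "
from h import *
rel();rel()"
```

```text
time_s: 12.93
tool_pos: [492.5, 235.3, 216.4]
tool_rot: [3.141, -0.0, -0.001]
force: [1.2, -0.1, -0.2]
opening: 23.5
gripper_force: 20.0
time_s: 13.35
tool_pos: [562.1, 50.1, 214.6]
tool_rot: [-3.142, -0.0, 0.001]
force: [0.7, -0.1, -0.8]
opening: 23.2
gripper_force: 20.0
time_s: 13.77
tool_pos: [589.2, -20.9, 214.1]
tool_rot: [-3.14, -0.0, 0.002]
force: [0.9, 0.1, -0.4]
opening: 23.7
gripper_force: 20.0
collar 250 [590.4 -21.2] cork 72 [589.9 -20.3] lowest 198.8 cork-collar [-0.4  0.9] tcp [589.2 -19.7 214.3]
collar 251 [589.9 -21.2] cork 81 [589.6 -19.5] lowest 197.4 cork-collar [-0.2  1.6] tcp [589.2 -19.2 214.4]
```

```bash
python3 -m creep '[{"delta_pos":[0,0.002,0.025],"rot":[0,0,0],"hand":0.1},{"delta_pos":[0,0,0.03],"rot":[0,0,0],"hand":0.1},{"delta_pos":[0,0,0.022],"rot":[0,0,0],"hand":0.1},{"delta_pos":[0,0,0.012],"rot":[0,0,0],"hand":0.1},{"delta_pos":[0,0,0],"rot":[0,0,0],"hand":0.1}]'; python3 -m creep '[{"delta_pos":[0,0,0],"rot":[0,0,0],"hand":0.1}]'; python3 -c "
from h import *
rel()"
```

```text
time_s: 14.28
tool_pos: [588.5, -20.8, 168.8]
tool_rot: [-3.141, -0.004, 0.005]
force: [-1.2, -0.5, -0.9]
opening: 23.6
gripper_force: 20.0
time_s: 14.37
tool_pos: [589.7, -21.5, 170.3]
tool_rot: [-3.141, -0.003, 0.0]
force: [0.4, -0.2, -0.1]
opening: 23.3
gripper_force: 20.0
collar 197 [591.1 -20.5] cork 36 [589.7 -21.4] lowest 171.2 cork-collar [-1.4 -0.9] tcp [590.2 -21.8 170.8]
```

```bash
python3 -m creep '[{"delta_pos":[0,0,0],"rot":[0,0,0],"hand":0.6},{"delta_pos":[0,0,0],"rot":[0,0,0],"hand":0.6},{"delta_pos":[0,0,0],"rot":[0,0,0],"hand":0.6},{"delta_pos":[0,0,0],"rot":[0,0,0],"hand":0.6},{"delta_pos":[0,0,0],"rot":[0,0,0],"hand":0.6}]'; python3 -m creep '[{"delta_pos":[0,0,-0.04],"rot":[0,0,0],"hand":0.6},{"delta_pos":[0,0,-0.06],"rot":[0,0,0],"hand":0.6},{"delta_pos":[0,0,-0.04],"rot":[0,0,0],"hand":0.6},{"delta_pos":[0,0,0],"rot":[0,0,0],"hand":0.6},{"delta_pos":[0,0,0],"rot":[0,0,0],"hand":0.6}]'
python3 - <<'E'
from h import *
p,d=read_camera("scene");u,v=290,270
cv2.imwrite("pics/r3.png",cv2.resize(p[v-75:v+75,u-100:u+100,::-1],(800,600),interpolation=0))
E
```

```text
time_s: 14.83
tool_pos: [589.8, -22.7, 170.4]
tool_rot: [-3.142, 0.0, -0.001]
force: [0.4, 0.1, -0.0]
opening: 52.1
gripper_force: 0.0
time_s: 15.25
tool_pos: [590.3, -22.7, 241.3]
tool_rot: [-3.142, 0.0, -0.004]
force: [0.0, -0.4, -1.0]
opening: 56.0
gripper_force: 0.0
```

View pics/r3.png

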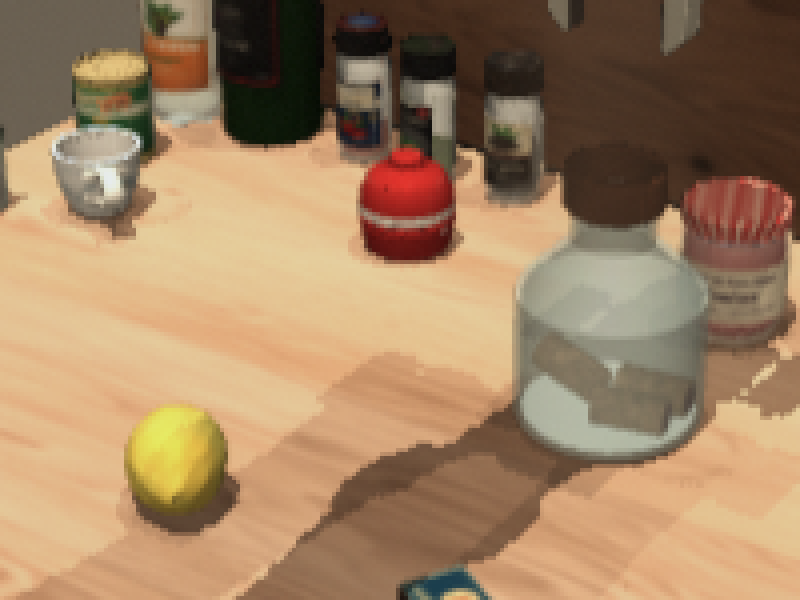

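All three corks lie in the jar at around crop (615,385). The jar is upright, and the mug and timer have not moved.

```bash
python3 -m creep '[{"delta_pos":[0,0,0],"rot":[0,0,0],"hand":0.6},{"delta_pos":[0,0,0],"rot":[0,0,0],"hand":0.6},{"delta_pos":[0,0,0],"rot":[0,0,0],"hand":0.6}]'; python3 -c "
from cell import *
print(sign_off())"
```

```text
time_s: 15.55
tool_pos: [589.1, -22.6, 238.9]
tool_rot: [-3.141, 0.0, 0.004]
force: [-0.6, -0.6, -0.6]
opening: 56.1
gripper_force: 0.0
the job is handed in; nothing more can be done
None
```

All three corks are down inside the upright jar, the mug and timer were left undisturbed, and I handed the job in at about 15.6 s; the hand-in returned no verdict.

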